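# Seat a taper plug gauge over the dogs of a spindle nose

### The arm

A 6-joint arm with a two-finger parallel gripper is mounted at the origin on a cart in front of the work surface, level with it; the furniture and walls round the work are solid. World frame = base frame: x ahead of the robot, y to its left, z up, the work surface at z = 0. Lengths are in m, angles in rad, forces in N, time in s.
With the tool pointing down it reaches from about 0.4 to 0.825 m from the base axis. Payload 7 kg.
Tool frame: the origin (TCP) lies midway between the tips of the shut fingers; the grasp point (between the pads) lies 19 mm behind it; z points along the fingers, y is the line along which they close (so a half turn about z gives the same grasp; the last joint's range is limited). The gripper opens to 88 mm and grips with 3 to 60 N. Pads are 19 mm wide; open, the fingers measure 130 mm over their backs; the gripper's body (78 mm by 193 mm) begins 47 mm behind the grasp point.
Start: joints at [-1.041, 0.359, 0.012, 0, -1.224, -0.288], TCP at [0.162, -0.655, 0.227] pointing down, gripper open.
Joint ranges: [-3.07, 3.07], [-1.43, 2.12], [-1.02, 1.25], [-3.03, 1.67], [-3.05, -0], [-3.03, 3.03]. Speed limits (rad/s): [2.39, 2.39, 3.01, 3.14, 3.14, 3.14].

### API

Orientations are given as [roll, pitch, yaw] about the fixed x, y, z axes, in that order (R = Rz(yaw) Ry(pitch) Rx(roll)).
In Python, from station import monitor, viewer, arm gives the robot as it stands.
- The arm moves only by the tool move_arm, never from a script. Its argument "deltas" is a list that holds one entry, the list of rows, each a list of 7 numbers: the turn, a rotation vector about the tool's x, y, z in degrees, then the shift along the tool's x, y, z in m, then the finger opening in m, from 0 to 0.0876. A call has 1 to 12 rows; each row is the pose to reach, as a shift and turn from the pose commanded when the call began, along the tool's axes at that moment; what a row does not reach only later rows make up. A row lasts 1/12 s, in which the tool goes at most 41.7 mm and 7.16 degrees, less where a joint would pass 70% of its speed; a pose out of reach is approached as far as the arm can. A call with a gripper value outside its range is refused whole. The fingers move at their own pace and stop on an object; "force" is the grip in N (left out, the last holds). Time passes only in rows, so rows that repeat a pose let the fingers close. It gives the time, the measured TCP pose, the force and the opening at its end, in the units of the state.
- monitor.get_state(): the state, without advancing time (a new reading comes with each control period).
- viewer.grab_frame(name): name is "side" or "top"; returns a dict with "frame" (400x640x3 uint8, blue, green, red), "vfov" (degrees; the focal length in pixels is half the picture's height over the tangent of half this angle, whatever the lens; pixels are square), "cx", "cy" (the principal point, pixels), "D" ([k1, k2, p1, p2, k3] as OpenCV has them; the pictures are not rectified), "xyz" and "orientation" of the camera in the world. Camera axes: x right, y down, z forward; pixel columns grow to the right and rows downward; lengths in m; the calibration is good to about 2 mm. A picture is of the moment at which its call begins. There is no depth.
- arm.job_done(): hands the job in, once; it reports no verdict.
The state is a dict: "t": time; "q": joint angles; "qd": joint speeds; "joint_efforts": joint torques, N m; "eef_pos": TCP position; "ee_rot": TCP orientation; "force": force on the tool from outside, world axes, zero at the start; "moment": the same for the moment, N m; "width": finger opening in m.
Only numpy, scipy, OpenCV 4.12 (cv2) and the standard library are available. Lean on these libraries where they do the work, as an engineer would, in place of code of your own. Each camera call takes 0.05 s, during which the arm holds its last target. There are 200 camera calls.

### The job

The steel taper plug with the cross bar hangs loosely in the spindle nose because its flange rides on top of the two driving dogs. Turn it by its cross bar, either way round, until its two slots drop over the dogs, then press it straight down until it is fully home with the flange flush on the nose face, and let go. Leave the other things on the plate where they are.

Things in the scene. Friction and masses are not known exactly. Their poses are not given: they have to be found in the camera images.
- nose_face (a point): spindle nose, fixed: dark steel round socket 95 mm high on a 124 mm round foot 15 mm high, 99 mm across at its top, with an upright conical bore, 46 mm at the mouth. Point: centre of the upper face, on the bore axis; z up. Two steel driving dogs stand on the face along its +x and -x axis, 28 to 48 mm off the axis, each 14 mm wide, 9 mm high with chamfered top
- taper_plug: taper plug, loose, plain steel, 0.5 to 0.85 kg: oiled conical shank 60 mm long in the bore, oiled round flange 84 mm across and 14 mm thick with two rim slots along its +x and -x axis (19 mm wide, open outward from 25.5 mm off the axis), above it a hub and cross bar. Origin: on its axis at the flange's underside, z up; 9 mm above nose_face at the start, 0 when home
- plug_bar (a point): centre of the plug's cross bar, on the plug's axis, 36 mm above the flange's underside; axes as the plug. The bar is 14 mm thick, lies along y and reaches 79 mm to both sides (17 mm collars on the last 8 mm). Beyond 50 mm off the axis nothing is below it but the foot. At the start the slots are 0.5 to 1.57 rad from the dogs, one way or the other; turning takes a few N
- plug_top (a point): centre of the flat round top of the plug's hub (40 mm across), 52 mm above the flange's underside, 9 mm above the top of the bar; axes as the plug. With its slots over the dogs (either slot on either dog) the plug drops about 4 mm by itself and the bar turns no farther; a straight push down of 8 to 15 N on this top then moves it home, and it stays
- retention_plunger (a joint): stiff plunger out of sight deep in the bore, on which the shank's tip comes to rest once the slots are over the dogs: 0 as found, about 0.005 m when the plug is pressed fully home; it stays where it is pushed
- v_block: bystander: small steel V block, 45 x 40 x 32 mm, loose on the plate; origin under its centre
- setting_ring: bystander: plain steel ring 50 mm across and 15 mm high, loose on the plate; origin under its centre
- calculator: bystander: desk calculator 125 x 72 x 16 mm, loose on the plate at the left; origin under its centre
Things that resemble listed ones, but are neither listed nor needed, are in the scene too. Leave any pink look-alike of the part that bears nose_face alone.

How it is judged:
By the outcome, as a careful person would: the job done as asked, in the order asked, and still so for the second after the job is handed in, with the robot touching nothing.
It also fails if it takes over 48 s, if anything falls off the work surface, if the arm or the gripper's body presses on something with over 40 N, if the wrist force passes 120 N, or if a joint passes its speed limit or range.

## Working session

There is one attempt and no reset: what is moved stays moved. The work goes in short steps, Python scripts to look and compute and a tool call to move; the robot and the scene stay as the last step left them, time stands still between calls to the robot, and variables do not carry over. Pictures are saved under pics/ and viewed, on a budget of 10 in all, crops included, one or two more only if the job needs it, and the job is handed in when it is done.

Besides the shell and the picture viewer there is one more tool, called after "Request:" as name(argument=value, ...), one argument or row to a line, values as JSON. move_arm: Moves the arm, as the interface text tells. Its arguments: {"type":"object","properties":{"deltas":{"type":"array","items":{"type":"array","items":{"type":"array","items":{"type":"number"}}}},"force":{"type":"number"}},"required":["deltas"]}

```bash
mkdir -p pics; cat > h.py <<'E'
import numpy as np, cv2
from scipy.spatial.transform import Rotation as R
from station import monitor, viewer, arm
def grab(n,f=None):
    d=viewer.grab_frame(n)
    if f: cv2.imwrite('pics/'+f,d['frame'])
    return d
def cam(d):
    h=d['frame'].shape[0]; f=h/2/np.tan(np.radians(d['vfov'])/2)
    K=np.array([[f,0,d['cx']],[0,f,d['cy']],[0,0,1.]])
    o=np.array(d['orientation'],float)
    M=R.from_euler('xyz',o).as_matrix() if o.size==3 else o
    return K,np.array(d['D'],float),M,np.array(d['xyz'],float)
def toplane(d,px,z):
    K,D,M,c=cam(d)
    u=cv2.undistortPoints(np.array(px,float).reshape(-1,1,2),K,D).reshape(-1,2)
    r=np.c_[u,np.ones(len(u))]@M.T
    return c+r*((z-c[2])/r[:,2])[:,None]
def proj(d,P):
    K,D,M,c=cam(d)
    Q=(np.array(P,float).reshape(-1,3)-c)@M
    return cv2.projectPoints(Q,np.zeros(3),np.zeros(3),K,D)[0].reshape(-1,2)
E
python3 - <<'E'
from h import *
for n in('top','side'):
    d=grab(n,n+'0.png'); print(n,d['xyz'],d['orientation'],d['vfov'],d['cx'],d['cy'],d['D'])
print(monitor.get_state())
E
```

```text
top [ 0.31953594 -0.00563091  1.02270585] [-2.94599363 -0.01284456 -1.54402227] 52.91082724219852 319.33972861562046 201.45353653131568 [0.02195326 0.         0.         0.         0.        ]
side [0.34189959 0.8370154  0.51605071] [-2.022352   -0.02065673 -2.96067488] 57.356548491548295 319.6920282021133 202.7272473313197 [-0.07966458  0.          0.          0.          0.        ]
{'t': 0.1, 'q': array([-1.04091906e+00,  3.59322863e-01,  1.11743023e-02, -3.48490258e-04,
       -1.22412179e+00, -2.88078917e-01]), 'qd': array([ 9.55689229e-04,  6.11043939e-05,  1.89748549e-03, -9.19633834e-05,
       -1.45093263e-03, -3.63689755e-04]), 'joint_efforts': array([-6.90036304e-04, -5.84159982e+01,  2.93753707e+01,  7.01567486e+00,
        1.02240464e-02, -6.05312903e-05]), 'eef_pos': array([ 0.16149565, -0.65494206,  0.22571464]), 'ee_rot': array([ 3.14008628e+00, -1.04708456e-04, -2.89991288e+00]), 'force': array([-0.0018621 , -0.14259966,  0.09100179]), 'moment': array([-0.00575717,  0.0319436 , -0.04079234]), 'width': 0.08763701034349589}
```

View pics/top0.png

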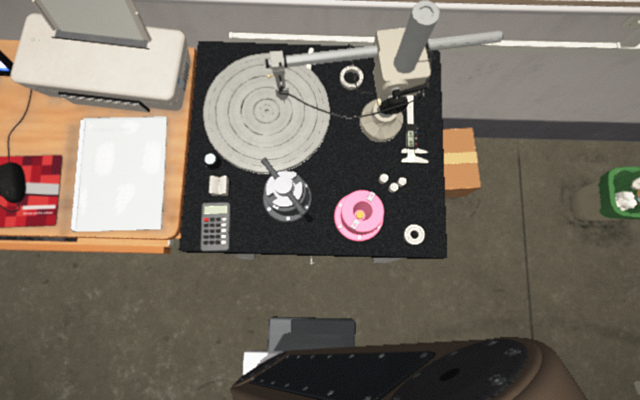

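View pics/side0.png

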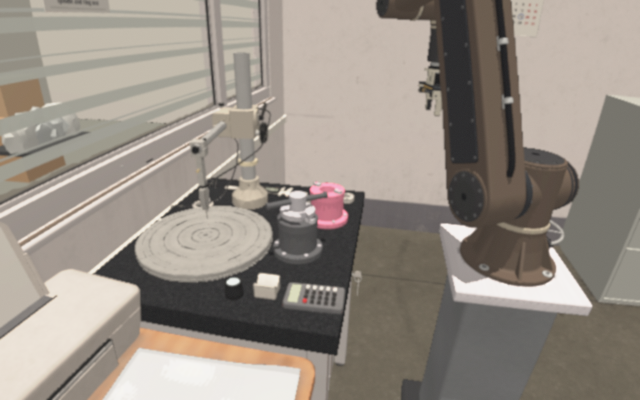

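The top view shows the socket and plug near (286,192), with the dark bar running from about (265,161) to (310,220). The pink look-alike is at (360,214), the calculator at (215,227), and there is a stand with an overhanging arm beyond the plug. Next I'll zoom in on the plug.

```bash
python3 - <<'E'
from h import *
a=cv2.imread('pics/top0.png')[150:235,245:330]; b=cv2.imread('pics/side0.png')[180:265,255:340]
z=lambda i:cv2.resize(i,(400,400),interpolation=cv2.INTER_CUBIC)
cv2.imwrite('pics/c0.png',np.hstack([z(a),z(b)]))
d=grab('top')
print(toplane(d,[(286,185)],.156), toplane(d,[(265,161),(310,220)],.147),toplane(d,[(446,256),(180,250),(197,42),(440,42)],0))
E
```

```text
[[0.52646231 0.06260845 0.156     ]] [[0.58290354 0.11308673 0.147     ]
 [0.45110382 0.00720024 0.147     ]] [[ 0.39121618 -0.33746058  0.        ]
 [ 0.38775427  0.33367803  0.        ]
 [ 0.96534898  0.33964065  0.        ]
 [ 0.98920133 -0.34017995  0.        ]]
```

View pics/c0.png

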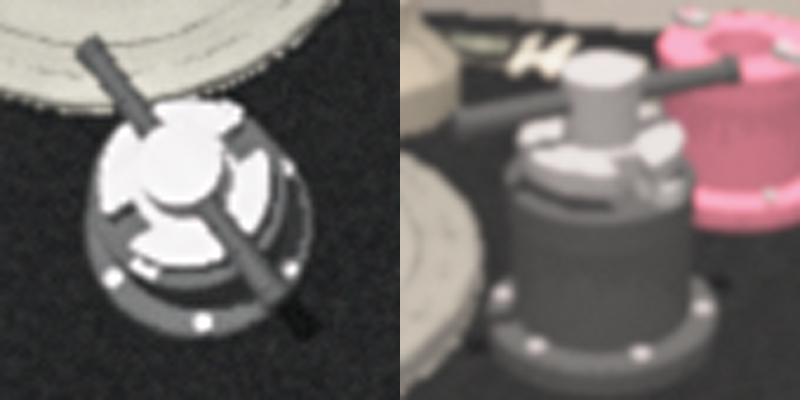

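The bar runs from (88,45) to about (276,295) in the left crop, with the hub top at (182,170). The slots are at about (235,125) and (125,215). One bright dog shows at (145,268), and a possible second dog near (245,125) has to be checked in the numbers.

```bash
python3 - <<'E'
from h import *
d=grab('top'); s=85/400
P=lambda u,v,z: toplane(d,[(245+u*s-.5,150+v*s-.5)],z)[0]
g=cv2.cvtColor(d['frame'],cv2.COLOR_BGR2GRAY)
hub=P(182,168,.156); e=P(88,45,.147); dog=P(145,268,.104); sl=P(125,215,.118);s2=P(235,125,.118)
print(hub,e,dog,sl,s2)
a=lambda p:np.degrees(np.arctan2(*(p-hub)[[1,0]]))
print('bar',a(e),np.linalg.norm((e-hub)[:2]),'dog',a(dog),np.linalg.norm((dog-hub)[:2]),'slot',a(sl),a(s2))
# foot bolts z=.015 & other features
for uv in[(112,277),(203,322),(291,270)]: print(P(*uv,.016))
# project predicted things into the pics for check
c=hub[:2]; t=a(dog)
for k in (0,180):
  th=np.radians(t+k); print('dog proj',(proj(d,[c[0]+.038*np.cos(th),c[1]+.038*np.sin(th),.104])[0]-[244.5,149.5])/s)
E
```

```text
[0.52582032 0.06883011 0.156     ] [0.58732965 0.11738656 0.147     ] [0.48701468 0.08927025 0.104     ] [0.51046877 0.09882985 0.118     ] [0.55742827 0.04695507 0.118     ]
bar 38.288127907046736 0.07836533362978522 dog 152.22283752923144 0.043859739916567234 slot 117.09986182675276 -34.68610321208865
[0.4976051  0.11589216 0.016     ]
[0.47446817 0.06582554 0.016     ]
[0.50425303 0.01949405 0.016     ]
dog proj [151.04179967 257.83630288]
dog proj [228.17665375 128.02873647]
```

```bash
python3 - <<'E'
from h import *
d=grab('top'); e2=grab('side'); s=85/400
P=lambda u,v,z: toplane(d,[(245+u*s-.5,150+v*s-.5)],z)[0]
S=lambda u,v,z: toplane(e2,[(255+u*s-.5,180+v*s-.5)],z)[0]
hub=P(182,168,.156); print('hub top/side',hub,S(603,68,.156))
for n,p in dict(endT=P(88,45,.140),endS1=S(460,122,.14),endS2=S(735,68,.14),dogT=P(145,268,.104),dogS=S(672,188,.102)).items():
  v=(p-hub)[:2]; print(n,p,np.linalg.norm(v),np.degrees(np.arctan2(v[1],v[0])))
print('pink',toplane(d,[(360,214)],.095))
st=monitor.get_state(); T=R.from_euler('xyz',st['ee_rot']); c=hub[:2]; th=np.radians(-141.0)
tg=np.r_[c+.062*np.array([np.cos(th),np.sin(th)]),.2]
for w in ([.45,-.3,.227],tg): print(w,T.inv().apply(np.array(w)-st['eef_pos']))
E
```

```text
hub top/side [0.52582032 0.06883011 0.156     ] [0.32932431 0.02417598 0.156     ]
endT [0.58947027 0.11836991 0.14      ] 0.08065672264705455 37.8942044885162
endS1 [0.39705166 0.07004265 0.14      ] 0.1287743685587966 179.46049718604772
endS2 [ 0.25865719 -0.02822492  0.14      ] 0.28424605293921695 -160.03492624235008
dogT [0.48701468 0.08927025 0.104     ] 0.043859739916567234 152.22283752923144
dogS [0.2885641  0.04466969 0.102     ] 0.23848320938559525 -174.1854636167457
pink [[ 0.47646845 -0.10858851  0.095     ]]
[0.45, -0.3, 0.227] [-0.36511153  0.27580498 -0.00065664]
[0.47763727 0.02981225 0.2       ] [-0.47092865  0.58938661  0.02651389]
```

```bash
python3 - <<'E'
from h import *
e2=grab('side'); s=85/400
S=lambda u,v,z: toplane(e2,[(255+(u-400)*s-.5,180+v*s-.5)],z)[0]
hub=np.array([.5258,.0688]); print(S(603,68,.156))
for n,p in dict(endS1=S(460,122,.14),endS2=S(735,68,.14),dogS=S(672,188,.102)).items():
  v=p[:2]-hub; print(n,p,np.linalg.norm(v),np.degrees(np.arctan2(v[1],v[0])))
E
```

```text
[0.5277583  0.06995551 0.156     ]
endS1 [0.58951826 0.11364146 0.14      ] 0.07791516781433727 35.135809937883124
endS2 [0.46826215 0.02028885 0.14      ] 0.07525912886627616 -139.86518774735887
dogS [0.48789662 0.08871689 0.102     ] 0.04281761759163401 152.27965373035357
```

Request:
move_arm(
  deltas=[
    [[0,0,-5,-0.04,0.03,0,0.06],[0,0,-10,-0.08,0.06,0,0.04],[0,0,-15,-0.11,0.085,0,0.04],[0,0,-20,-0.145,0.11,0,0.04],[0,0,-25,-0.18,0.135,0,0.04],[0,0,-25,-0.21,0.16,0,0.04],[0,0,-25,-0.245,0.185,0,0.04],[0,0,-25,-0.28,0.21,0,0.04],[0,0,-25,-0.31,0.235,0,0.04],[0,0,-25,-0.34,0.26,0,0.04],[0,0,-25,-0.365,0.276,0,0.04],[0,0,-25,-0.365,0.276,0,0.04]],
  ],
)

```text
t: 1.35
eef_pos: [0.4538, -0.2958, 0.2269]
ee_rot: [-3.14, 0.002, -2.459]
force: [0.1, -0.9, -0.3]
width: 0.0399
```

Request:
move_arm(
  deltas=[
    [[0,0,0,-0.025,0.027,0,0.04],[0,0,0,-0.05,0.053,0,0.04],[0,0,0,-0.075,0.08,0,0.04],[0,0,0,-0.1,0.106,0,0.04],[0,0,1.5,-0.125,0.133,0,0.04],[0,0,1.5,-0.15,0.159,0,0.04],[0,0,1.5,-0.175,0.186,0,0.04],[0,0,1.5,-0.2,0.212,0,0.04],[0,0,1.5,-0.225,0.239,0,0.04],[0,0,1.5,-0.225,0.239,0.02,0.04],[0,0,1.5,-0.225,0.239,0.045,0.04],[0,0,1.5,-0.225,0.239,0.045,0.04]],
  ],
)

```text
t: 2.35
eef_pos: [0.4726, 0.0275, 0.1779]
ee_rot: [3.139, -0.005, -2.489]
force: [-0.7, -0.4, -0.9]
width: 0.0402
```

```bash
python3 - <<'E'
from h import *
z=lambda i:cv2.resize(i,(400,400),interpolation=cv2.INTER_CUBIC)
a=grab('top')['frame'][140:240,235:335]; b=grab('side')['frame'][165:265,255:355]
cv2.imwrite('pics/c1.png',np.hstack([z(a),z(b)])); print(monitor.get_state())
E
```

```text
{'t': 2.45, 'q': array([ 4.72106841e-01,  6.47316224e-02, -4.78289161e-01,  4.23708153e-04,
       -1.02958026e+00, -1.39085109e+00]), 'qd': array([-0.01128026, -0.02135702,  0.03476366,  0.01188749, -0.00636965,
       -0.00070632]), 'joint_efforts': array([ 3.91116589e-01, -3.04815602e+01,  2.51487011e+01,  5.89862600e+00,
        9.40459035e-02, -3.82658414e-03]), 'eef_pos': array([0.47486895, 0.02696558, 0.18161573]), 'ee_rot': array([-3.14155876e+00, -1.84053572e-03, -2.48932200e+00]), 'force': array([-0.25635592, -0.18270453,  1.56258741]), 'moment': array([ 0.04223603, -0.00195695,  0.0191909 ]), 'width': 0.039960283785127844}
```

View pics/c1.png

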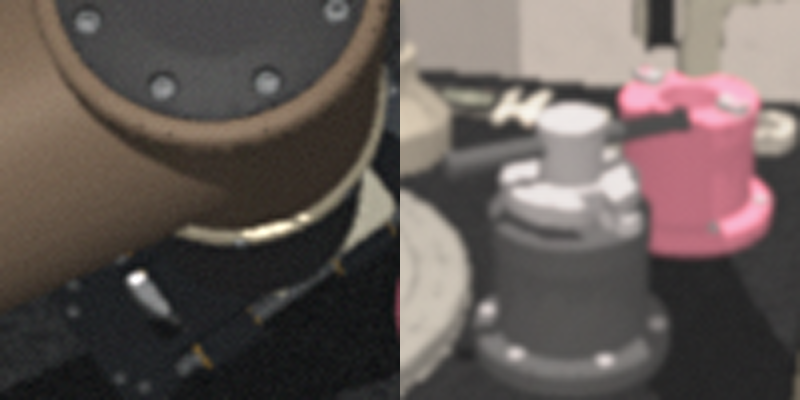

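The side crop shows the plug untouched and the fingers coming in above the near bar end at about (660,20). The top view is blocked by the arm. Descending to straddle the bar.

Request:
move_arm(
  deltas=[
    [[0,0,0,-0.004,0,0.012,0.04],[0,0,0,-0.004,0,0.024,0.04],[0,0,0,-0.004,0,0.034,0.04],[0,0,0,-0.004,0,0.044,0.04],[0,0,0,-0.004,0,0.052,0.04],[0,0,0,-0.004,0,0.052,0.04]],
  ],
)

```text
t: 2.95
eef_pos: [0.4776, 0.0292, 0.1284]
ee_rot: [3.141, -0.002, -2.49]
force: [-0.6, -1.0, 0.1]
width: 0.0398
```

```bash
python3 - <<'E'
from h import *
z=lambda i:cv2.resize(i,(600,600),interpolation=cv2.INTER_CUBIC)
cv2.imwrite('pics/c2.png',z(grab('side')['frame'][165:265,255:355])); s=monitor.get_state();print(s['eef_pos'],s['ee_rot'],s['force'],s['width'])
E
```

```text
[0.47804109 0.02933712 0.12913899] [ 3.14141506e+00 -1.35663236e-03 -2.48997846e+00] [ 0.01782957 -0.02481777 -0.2869587 ] 0.040047214776969896
```

View pics/c2.png

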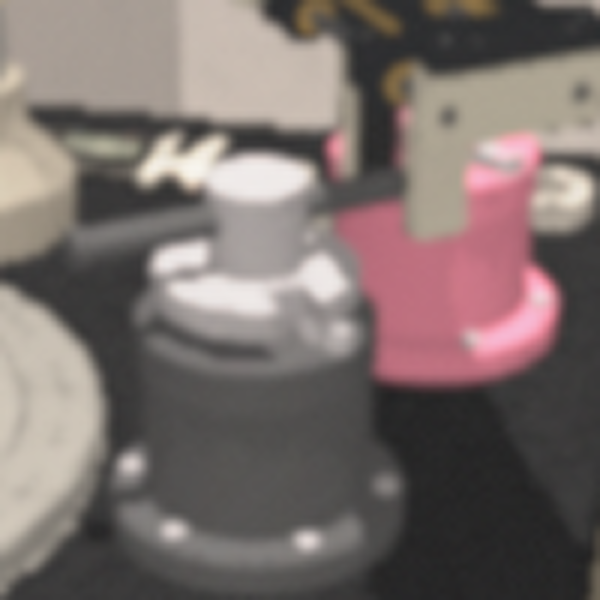

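The fingers straddle the near bar end, with the front finger at about (435,170) and the rear at (345,130), and nothing is touching. Now I'll swing the bar counter-clockwise.

Request:
move_arm(
  deltas=[
    [[0,0,0,0,0,0,0.024],[0,0,0,0,0,0,0.024],[0,0,-2.5,-0.0002,-0.0027,0,0.024],[0,0,-5,-0.0005,-0.0055,0,0.024],[0,0,-7.5,-0.0009,-0.0082,0,0.024],[0,0,-10,-0.0014,-0.0109,0,0.024],[0,0,-12.5,-0.0021,-0.0136,0,0.024],[0,0,-15,-0.0029,-0.0162,0,0.024],[0,0,-17.5,-0.0038,-0.0188,0,0.024],[0,0,-20,-0.0047,-0.0214,0,0.024],[0,0,-20,-0.0047,-0.0214,0,0.024]],
  ],
)

```text
t: 3.92
eef_pos: [0.4957, 0.0155, 0.1301]
ee_rot: [-3.141, 0.001, -2.139]
force: [0.2, 0.7, 0.2]
width: 0.0241
```

Request:
move_arm(
  deltas=[
    [[0,0,-2.5,-0.0002,-0.0027,0,0.024],[0,0,-5,-0.0005,-0.0055,0,0.024],[0,0,-7.5,-0.0009,-0.0082,0,0.024]],
  ],
)

```text
t: 4.17
eef_pos: [0.5027, 0.012, 0.13]
ee_rot: [-3.141, 0.001, -2.009]
force: [-0.7, -0.2, -0.5]
width: 0.0241
```

```bash
python3 - <<'E'
from h import *
z=lambda i:cv2.resize(i,(600,600),interpolation=cv2.INTER_CUBIC)
cv2.imwrite('pics/c3.png',z(grab('side')['frame'][165:265,255:355])); s=monitor.get_state();print(s['eef_pos'],s['ee_rot'],s['force'],s['width'])
E
```

```text
[0.50319817 0.01195476 0.13004657] [-3.14073588e+00  5.73180296e-04 -2.00573289e+00] [ 0.08702352 -0.79139985  0.37980865] 0.024183851058233154
```

View pics/c3.png

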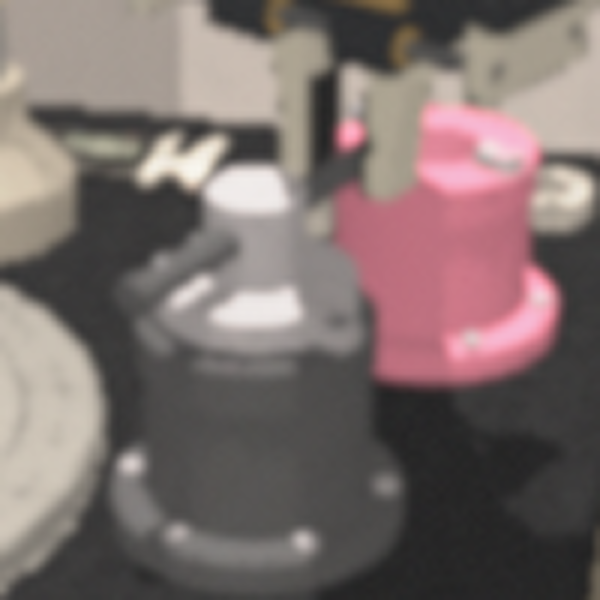

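The bar has turned and one slot is now at the dog near (340,320). The gap under the flange looks mostly closed. A small further push should show whether it is at a hard stop.

Request:
move_arm(
  deltas=[
    [[0,0,-1.5,0,-0.0016,0,0.024],[0,0,-3,-0.0003,-0.0033,0,0.024],[0,0,-3,-0.0003,-0.0033,0,0.024]],
  ],
)

```text
t: 4.47
eef_pos: [0.5059, 0.0109, 0.1299]
ee_rot: [-3.141, 0.0, -1.958]
force: [-0.7, 0.6, -0.2]
width: 0.0241
```

```bash
python3 - <<'E'
from h import *
s=monitor.get_state();print(s['eef_pos'],s['ee_rot'],s['force'],s['moment'],s['width'])
d=grab('side'); a=cv2.imread('pics/side0.png'); z=lambda i:cv2.resize(i[170:230,270:330],(400,400),interpolation=cv2.INTER_CUBIC)
cv2.imwrite('pics/c4.png',np.hstack([z(a),z(d['frame'])]))
for zz in(.147,.152,.156): print(zz,proj(d,[.5268,.0693,zz])[0])
E
```

```text
[0.50592051 0.01089008 0.1299065 ] [-3.14101667e+00  3.96130190e-04 -1.95817836e+00] [-0.73427159  0.59866607 -0.22712303] [0.01984672 0.04711104 0.03124472] 0.024106871139197822
0.147 [298.11454368 197.31676022]
0.152 [298.10412573 195.40882878]
0.156 [298.09582179 193.87563275]
```

View pics/c4.png

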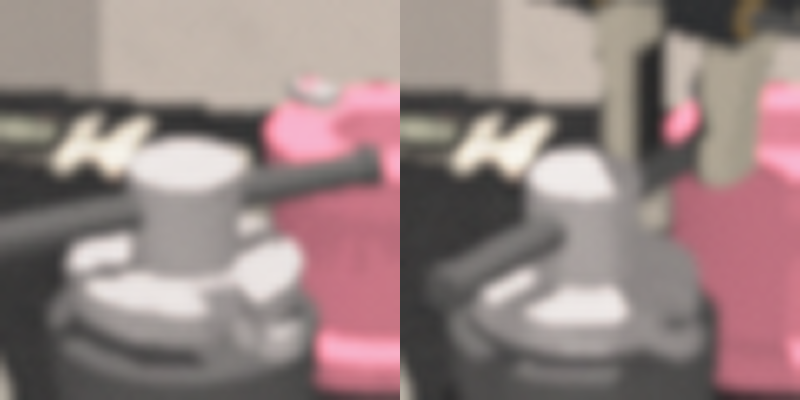

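The hub top has dropped from about row 167 to 178 in the crops, roughly 1.6 raw pixels or 4 mm, so the slots are over the dogs. I'll back off, rise, shut the fingers and move over the hub top.

Request:
move_arm(
  deltas=[
    [[0,0,2,0.0003,0.0022,0,0.026],[0,0,4,0.0003,0.0044,0,0.026],[0,0,4,0.0003,0.0044,-0.01,0.026],[0,0,4,0.0003,0.0044,-0.03,0.026],[0,0,4,0.0003,0.0044,-0.05,0.026],[0,0,0,-0.01,0.0035,-0.06,0.0],[0,0,0,-0.03,0.003,-0.06,0.0],[0,0,0,-0.05,0.003,-0.06,0.0],[0,0,0,-0.062,0.0027,-0.05,0.0],[0,0,0,-0.062,0.0027,-0.04,0.0],[0,0,0,-0.062,0.0027,-0.035,0.0],[0,0,0,-0.062,0.0027,-0.035,0.0]],
  ],
)

```text
t: 5.52
eef_pos: [0.5249, 0.0685, 0.1625]
ee_rot: [3.139, -0.003, -1.957]
force: [-0.3, -0.7, 0.3]
width: 0.0007
```

```bash
python3 - <<'E'
from h import *
s=monitor.get_state();print(s['eef_pos'],s['ee_rot'],s['force'],s['moment'],s['width'])
d=grab('side'); z=lambda i:cv2.resize(i[160:230,265:335],(500,500),interpolation=cv2.INTER_CUBIC)
cv2.imwrite('pics/c5.png',z(d['frame']))
E
```

```text
[0.52492736 0.06845432 0.16253922] [ 3.13878859e+00 -2.71494250e-03 -1.95741660e+00] [-0.33958055 -0.68728117  0.29775126] [-0.00202394  0.12077444  0.02415928] 0.0006886589690576946
```

View pics/c5.png

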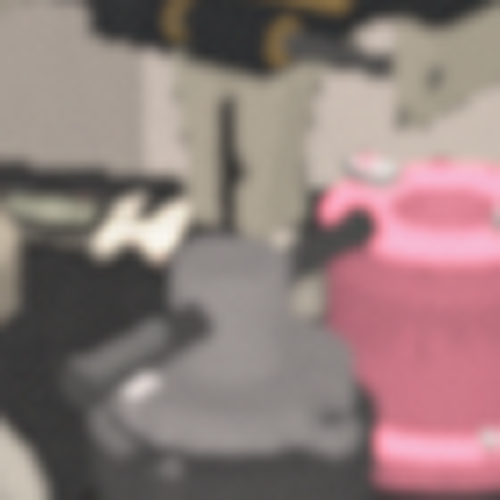

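The shut fingers are centred over the hub top at about (235,235), and the bar stayed where it was. Now I'll press down in small steps, watching the force.

Request:
move_arm(
  deltas=[
    [[0,0,0,0,0,0.004,0.0],[0,0,0,0,0,0.008,0.0],[0,0,0,0,0,0.01,0.0],[0,0,0,0,0,0.012,0.0],[0,0,0,0,0,0.012,0.0]],
  ],
)

```text
t: 5.98
eef_pos: [0.5263, 0.069, 0.1523]
ee_rot: [3.141, -0.0, -1.958]
force: [-0.0, -0.9, 0.1]
width: 0.0007
```

Request:
move_arm(
  deltas=[
    [[0,0,0,0,0,0.001,0.0],[0,0,0,0,0,0.002,0.0],[0,0,0,0,0,0.003,0.0],[0,0,0,0,0,0.003,0.0]],
  ],
)

```text
t: 6.32
eef_pos: [0.5274, 0.0693, 0.1511]
ee_rot: [-3.14, 0.001, -1.957]
force: [-2.4, -0.1, 8.6]
width: 0.0005
```

Request:
move_arm(
  deltas=[
    [[0,0,0,0,0,0.001,0.0],[0,0,0,0,0,0.002,0.0],[0,0,0,0,0,0.003,0.0],[0,0,0,0,0,0.003,0.0]],
  ],
)

```text
t: 6.65
eef_pos: [0.5267, 0.0691, 0.1482]
ee_rot: [-3.14, 0.0, -1.957]
force: [-5.3, 0.3, 12.4]
width: 0.001
```

Request:
move_arm(
  deltas=[
    [[0,0,0,0,0,0.001,0.0],[0,0,0,0,0,0.002,0.0],[0,0,0,0,0,0.002,0.0]],
  ],
)

```text
t: 6.9
eef_pos: [0.5266, 0.069, 0.1473]
ee_rot: [-3.14, 0.0, -1.956]
force: [-9.4, -0.7, 23.4]
width: 0.0006
```

Request:
move_arm(
  deltas=[
    [[0,0,0,0,0,0.0005,0.0],[0,0,0,0,0,0.001,0.0],[0,0,0,0,0,0.001,0.0]],
  ],
)

```text
t: 7.15
eef_pos: [0.5267, 0.0691, 0.1472]
ee_rot: [-3.14, 0.001, -1.956]
force: [-13.3, 0.5, 30.9]
width: 0.0004
```

It is at a stiff stop with the hub top at 0.147, which is the home height. I'll release straight up and clear the view.

Request:
move_arm(
  deltas=[
    [[0,0,0,0,0,-0.004,0.0],[0,0,0,0,0,-0.01,0.0],[0,0,0,0,0,-0.03,0.0],[0,0,0,0,0,-0.06,0.0],[0,0,0,0,0,-0.08,0.0],[0,0,0,0.04,0,-0.08,0.0],[0,0,0,0.08,0,-0.08,0.0],[0,0,0,0.12,0,-0.08,0.0],[0,0,0,0.16,0,-0.08,0.0],[0,0,0,0.2,0,-0.08,0.0],[0,0,0,0.24,0,-0.08,0.0],[0,0,0,0.28,0,-0.08,0.0]],
  ],
)

```text
t: 8.15
eef_pos: [0.4199, -0.1916, 0.224]
ee_rot: [-3.141, 0.0, -1.957]
force: [1.7, 0.5, 0.5]
width: 0.0006
```

Request:
move_arm(
  deltas=[
    [[0,0,0,0.03,-0.01,0,0.0],[0,0,0,0.06,-0.02,0,0.0],[0,0,0,0.09,-0.02,0,0.0],[0,0,0,0.09,-0.02,0,0.0]],
  ],
)

```text
t: 8.48
eef_pos: [0.404, -0.2845, 0.2233]
ee_rot: [3.141, -0.001, -1.961]
force: [-0.7, 0.7, -0.7]
width: 0.0004
```

```bash
python3 - <<'E'
from h import *
s=monitor.get_state();print(s['t'],s['eef_pos'],s['force'])
t=grab('top');d=grab('side'); z=lambda i:cv2.resize(i,(400,400),interpolation=cv2.INTER_CUBIC)
cv2.imwrite('pics/c6.png',np.vstack([np.hstack([z(t['frame'][150:235,245:330]),z(d['frame'][180:265,255:340])]),cv2.resize(t['frame'][140:260,180:460],(800,343))])[:600])
a=cv2.imread('pics/top0.png'); df=cv2.absdiff(a,t['frame']).max(2)
for n,(r,c) in dict(calc=(slice(200,252),slice(198,232)),vb=(slice(172,197),slice(205,232)),ring=(slice(222,246),slice(402,428)),ring2=(slice(62,92),slice(336,366)),pink=(slice(188,243),slice(332,387))).items(): print(n,(df[r,c]>40).sum())
E
```

```text
8.4833 [ 0.4040181  -0.28447836  0.22333145] [-0.71340246  0.71262236 -0.70120784]
calc 0
vb 0
ring 583
ring2 0
pink 2124
```

View pics/c6.png

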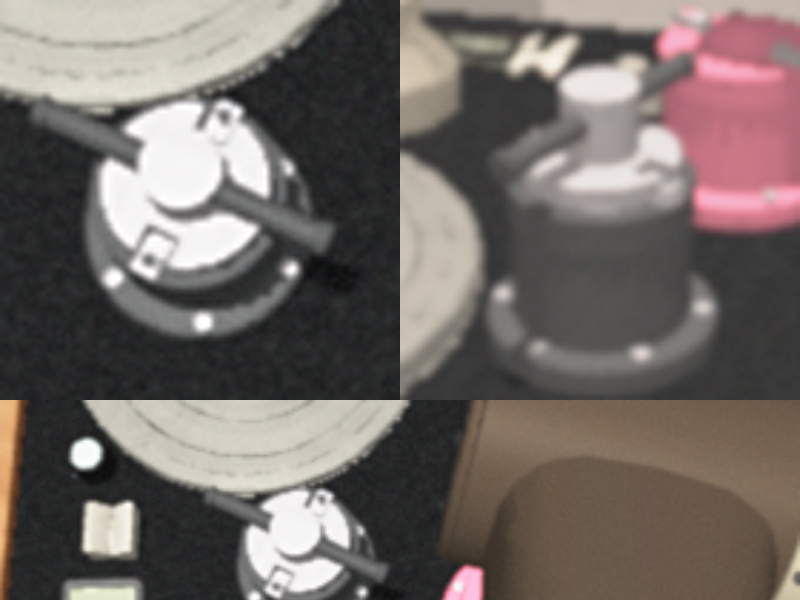

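Both dogs show inside the slots at (155,250) and (222,120), and in the side view the flange sits on the face. The arm only blocks the top view of the ring and the pink part, and it passed about 12 cm above the pink part. The plug is home, so I'm handing in.

```bash
python3 -c "
from station import arm; print(arm.job_done())"
```

```text
the job is handed in; nothing more can be done
None
```

The plug is fully home with both slots over the dogs, and I handed the job in at about 8.6 s with the arm clear.

- **Turning:** I straddled the near end of the cross bar with the fingers and swung it about 28° counter-clockwise until the plug dropped about 4 mm. I took the drop as the sign that the slots were over the dogs and did not push on to feel the bar stop.
- **Pressing:** I pushed straight down on the hub top with shut fingers. It moved home at about 9–12 N. It then hit a stiff stop with the hub top at z = 0.147 m, which matches flush. The last check push reached about 31 N (with about 13 N sideways) and moved it no farther.
- **Final pictures:** Both dogs sit inside the slots and the flange rests on the nose face.
- **Bystanders:** The calculator, the V block and a ring behind the plug showed no change from the first picture. The arm hid the front ring and the pink look-alike from the top camera at the end, so their check gave no result. One of these two rings is the setting ring; I did not establish which. The tool only passed well above them, and the side view shows the pink part in place.

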